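# Slide a coated chromatography plate out over the end of the coating bed

### The job

Swing the gate at the end of the plate-coating bed wide open, to a right angle or more, and then push the coated glass plate by its bare back edge along the ledges until about 30 mm of it hangs out over the open end, ready to be taken by its edge. Only push with the fingertips: the plate is never lifted off its ledges, its white coated face is not touched, and the things standing round the bed are left where they are.

Things in the scene. Friction and masses are not known exactly. Their poses are not given: they have to be found in the camera images.
- bed: plate-coating bed, an aluminium channel 116 mm wide (its x), 240 mm long (its y), on black levelling feet, fixed. Origin: centre of its footprint at worktop height, z up. The plate lies on two ledges along y, tops 50 mm above the worktop, between steel guide rails 93 mm apart, 8 mm wide, tops at 58 mm. The gate closes the -y end; the +y end is open (a low spirit level there, top at 44 mm)
- bed_slot (a point): middle of the open finger slot between the two ledges, at ledge height: 44 mm wide (bed x -22 to +22 mm), 14 mm deep, running the whole length of the bed and open at both ends. A fingertip in it behind the plate reaches below the plate's underside
- bed_mouth (a point): middle of the bed's open (-y) end, at the height of the ledge tops, 120 mm from the bed's origin; axes as the bed's: -y points out over the end
- gate (a joint): swing gate: steel strip 112 mm long, 5 mm thick, from 40 to 62 mm above the worktop, across the mouth just outside the end. Value in rad: 0 shut, grows as the free end swings outward (counter-clockwise seen from above), 1.57 square to shut, stop at 1.92. It stays where it is left; hinge friction 0.04 N m, about 0.5 N at the tab
- gate_hinge (a point): axis of the gate's upright hinge pin, at the bed's x = +54 mm, y = -126 mm, at ledge height; the hinge lugs reach 68 mm above the worktop
- gate_tab (a point): upright thumb tab at the gate's free end, flat in the gate's plane, 28 mm wide, 5 mm thick, up to 88 mm above the worktop. The point: its middle, 77 mm above the worktop, 98 mm from the hinge axis. Pushing its inner face (towards the bed) outward opens the gate. A fingertip 63 mm or more above the worktop clears plate and rails
- plate: glass plate 90 mm wide (its x), 120 mm long (its y), 5 mm thick, about 0.14 kg, lying loose on the ledges between the rails with 3 mm of play sideways; its y runs along the bed's y. Origin: centre of its underside; z up
- layer: the white adsorbent layer on the plate's top face, 82 mm x 100 mm, 1 mm thick, fixed to it, not to be touched; it leaves a bare glass margin of 10 mm at the front and back ends of the plate. Origin: centre of the layer's underside, on the glass
- plate_front (a point): middle of the plate's front (-y) edge, on its underside: this is the edge that shall hang out over the bed's mouth
- plate_back (a point): middle of the plate's back (+y) edge, on its underside: the upright glass face here, 5 mm high, is to be pushed. Behind it the ledges and slot are free for at least 55 mm at the start
- wash_bottle: white wash bottle standing behind the bed to the left, 80 x 71 x 189 mm; origin under its centre; to be left alone
- labels: roll of labels lying flat to the right, 66 mm across, 26 mm high; origin under its centre; to be left alone
- timer: small white count-down timer standing left of the bed, 39 x 68 x 62 mm; origin under its centre; to be left alone
Mind the look-alikes: they are no part of the job. Leave any turquoise look-alike of the plate alone.

How it is judged:
By the outcome, as a careful person would: the job done as asked, in the order asked, and still so for the second after the job is handed in, with the robot touching nothing.
It also fails if it takes over 51 s, if anything falls off the work surface, if the arm or the gripper's body presses on something with over 40 N, if the wrist force passes 120 N, or if a joint passes its speed limit or range.

### The arm

A 7-joint arm with a two-finger parallel gripper is mounted at the origin on the work surface; the furniture and walls round the work are solid. World frame = base frame: x ahead of the robot, y to its left, z up, the work surface at z = 0. Lengths are in m, angles in rad, forces in N, time in s.
With the tool pointing down it reaches from about 0.425 to 0.875 m from the base axis. Payload 4.7 kg.
Tool frame: the origin (TCP) lies at the very end of the fingers, on their centre line; the grasp point (between the pads) lies 19 mm behind it; z points along the fingers, y is the line along which they close (so a half turn about z gives the same grasp; the last joint's range is limited). The gripper opens to 87 mm and grips with 3 to 60 N. Pads are 19 mm wide; open, the fingers measure 117 mm over their backs; the gripper's body (75 mm by 190 mm) begins 51 mm behind the grasp point.
Start: joints at [1.273, 0.321, -0.07, 1.45, 0.023, 1.371, -0.057], TCP at [0.199, -0.619, 0.223] pointing down, gripper open.
Joint ranges: [-2.86, 2.86], [-0.3, 2.09], [-1.38, 1.24], [0.06, 2.45], [-1.56, 4.7], [0.09, 2.05], [-2.69, 2.69]. Speed limits (rad/s): [2.57, 2.57, 3.14, 3.14, 3.14, 3.14, 3.14].

### API

Orientations are given as a rotation vector (axis times angle).
In Python, from bench import ctrl, get_image, job gives the robot as it stands.
- The arm moves only by the shell command python3 -m crank 'ROWS' [FORCE]. ROWS is JSON, a list that holds one entry, the list of rows, each a list of 5 numbers: the shift along the tool's x, y, z in mm, then the turn about the tool's z in rad, then the closure, from -1 (fully open) to 1 (shut), so that 0 is half open. A call has 1 to 10 rows; each row shifts and turns the commanded pose from where the row before left it, along the tool's axes as they then stand; what a row does not reach is not made up. A row lasts 1/12 s, in which the tool goes at most 41.7 mm and 7.16 degrees, less where a joint would pass 70% of its speed; a pose out of reach is approached as far as the arm can. A call with a gripper value outside its range is refused whole. The fingers move at their own pace and stop on an object; FORCE is the grip in N (left out, the last holds). Time passes only in rows, so rows that do not move let the fingers close. It gives the time, the measured TCP pose, the force, the opening and the grip force at its end, in the units of the state.
- ctrl.get_state(): the state, without advancing time (a new reading comes with each control period).
- get_image(name): name is "side" or "top" or "wrist"; returns a dict with "pixels" (480x640x3 uint8, red, green, blue), "fx", "fy", "cx", "cy" (pixels), "T" (4x4, takes a point from camera to world coordinates); the wrist camera has in their place "T_tool_cam" (4x4, takes a point from camera to tool coordinates, whose origin is the TCP and whose axes are the flange's). Camera axes: x right, y down, z forward; pixel columns grow to the right and rows downward; lengths in m; the calibration is good to about 2 mm. A picture is of the moment at which its call begins: read the wrist's pose just before it. There is no depth.
- job.close_job(): hands the job in; it is judged then, once.
The state is a dict: "time": time; "joint_positions": joint angles; "qd": joint speeds; "joint_torque": joint torques, N m; "position": TCP position; "tool_rot": TCP orientation; "ft_force": force on the tool from outside, world axes, zero at the start; "torque": the same for the moment, N m; "grip_width": opening from 0.0 (shut) to 1.0 (fully open); "grip_force": force on a finger pad.
Only numpy, scipy, OpenCV 4.12 (cv2) and the standard library are available. Lean on these libraries where they do the work, as an engineer would, in place of code of your own. Each camera call takes 0.05 s, during which the arm holds its last target. There are 200 camera calls.

## Working session

There is one attempt and no reset: what is moved stays moved. The work goes in short steps, Python scripts to look and compute and a shell command to move; the robot and the scene stay as the last step left them, time stands still between calls to the robot, and variables do not carry over. Pictures are saved under pics/ and viewed, at most 10 in all, crops included, and the job is handed in when it is done.

```bash
mkdir -p pics
python3 - <<'E'
from bench import ctrl,get_image
import cv2,pickle,numpy as np
np.set_printoptions(precision=4,suppress=True)
s=ctrl.get_state();print({k:s[k] for k in('time','position','tool_rot','ft_force','grip_width')})
d={}
for n in("top","side"):
    d[n]=get_image(n);cv2.imwrite(f"pics/{n}0.png",d[n]["pixels"][:,:,::-1]);print(n,d[n]["fx"],d[n]["cx"],d[n]["cy"],d[n]["T"])
pickle.dump(d,open("im0.pkl","wb"))
E
```

```text
{'time': 0.0, 'position': array([ 0.1992, -0.6182,  0.2215]), 'tool_rot': array([-3.1016, -0.4875,  0.0006]), 'ft_force': array([-0.0644,  0.185 , -0.1535]), 'grip_width': 0.9984722817884901}
top 479.5955790527945 315.64372024409823 234.50521543930597 [[ 0.0056 -0.9787  0.205   0.2343]
 [-1.     -0.0062 -0.0023 -0.0018]
 [ 0.0035 -0.205  -0.9788  1.3656]
 [ 0.      0.      0.      1.    ]]
side 509.31058812673405 321.9565577845037 249.1648490151481 [[-0.8327 -0.258   0.49   -0.0983]
 [-0.5534  0.4192 -0.7197  0.9097]
 [-0.0198 -0.8704 -0.4919  0.6819]
 [ 0.      0.      0.      1.    ]]
```

View pics/top0.png

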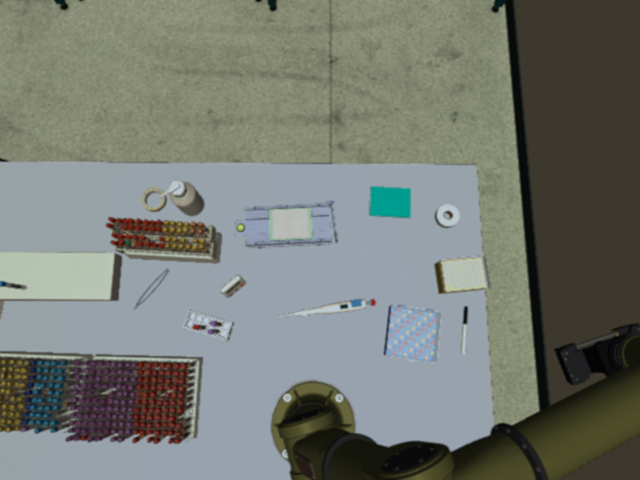

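View pics/side0.png

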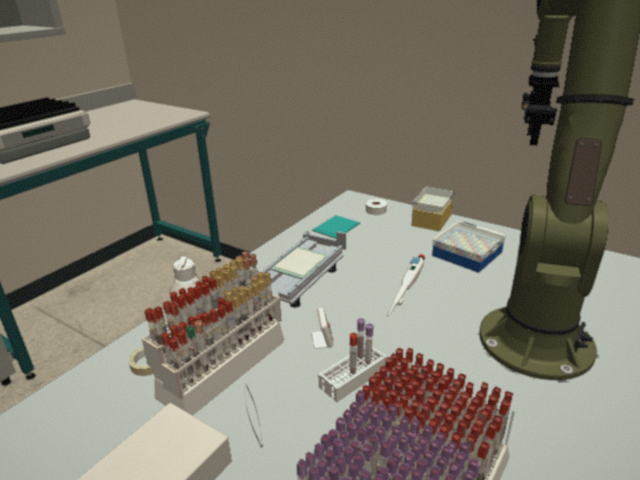

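Top view: the bed is at (290,226), with the gate at its right end (334,222) and the spirit level at (240,227). Candidates for the plate are the white-layered plate in the bed (291,223), the turquoise look-alike (390,202) and the patterned box (413,333). I choose (291,223), which lies between the rails. I'll check it in a close crop and measure.

```bash
cat > h.py <<'E'
import numpy as np,cv2
def ray(im,u,v,z,T=None):
    T=im["T"] if T is None else T
    d=T[:3,:3]@np.array([(u-im["cx"])/im["fx"],(v-im["cy"])/im["fy"],1]);o=T[:3,3]
    return o+d*(z-o[2])/d[2]
def proj(im,p,T=None):
    T=im["T"] if T is None else T
    c=T[:3,:3].T@(np.asarray(p)-T[:3,3]);return im["fx"]*c[0]/c[2]+im["cx"],im["fy"]*c[1]/c[2]+im["cy"]
E
python3 - <<'E'
import pickle,numpy as np,cv2
from h import *
d=pickle.load(open("im0.pkl","rb"))
t=d["top"];p=t["pixels"];print(p[223,290],p[223,260],p[245,290],p[202,390],p[190,290])
# white layer: brightest, warm
c=p[195:255,230:345].astype(int);m=((c.min(2)>150)&(c[:,:,2]<=c[:,:,0]+5)).astype(np.uint8)
n,l,st,ce=cv2.connectedComponentsWithStats(m);i=1+st[1:,4].argmax();print(st[i],ce[i]+[230,195])
cn=cv2.findContours((l==i).astype(np.uint8),0,2)[0][0]
r=cv2.minAreaRect(cn.astype(np.float32));b=cv2.boxPoints(r)+[230,195];print(r)
for q in b: print(q,ray(t,*q,.056)[:2])
print('c',ray(t,*b.mean(0),.056))
a=cv2.resize(p[192:258,228:348],None,fx=6,fy=6,interpolation=2);s=d["side"]["pixels"][220:310,255:365]
cv2.imwrite("pics/crop1.png",a[:,:,::-1])
cv2.imwrite("pics/crop2.png",cv2.resize(s,None,fx=6,fy=6,interpolation=2)[:,:,::-1])
E
```

```text
[183 186 182] [146 159 181] [134 143 150] [  0 157 145] [152 162 173]
[  42   14   38   30 1073] [290.02050326 223.56197577]
((60.5, 28.5), (29.0, 37.0), 90.0)
[272. 209.] [0.58127383 0.11862581]
[309. 209.] [0.58195413 0.01427757]
[309. 238.] [0.49849477 0.01357382]
[272. 238.] [0.49784599 0.11660323]
c [0.53962673 0.06577294 0.056     ]
```

View pics/crop1.png

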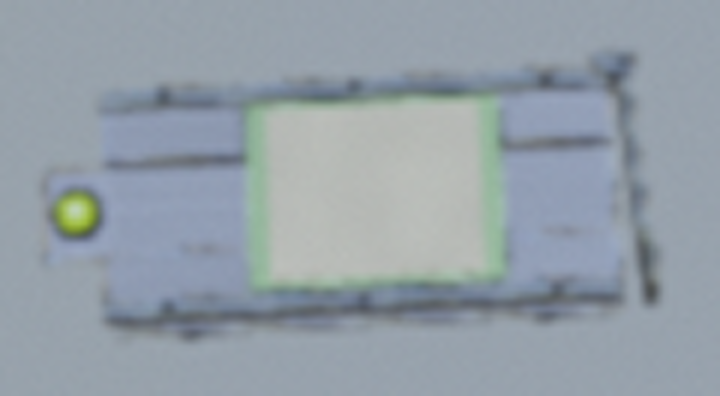

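View pics/crop2.png

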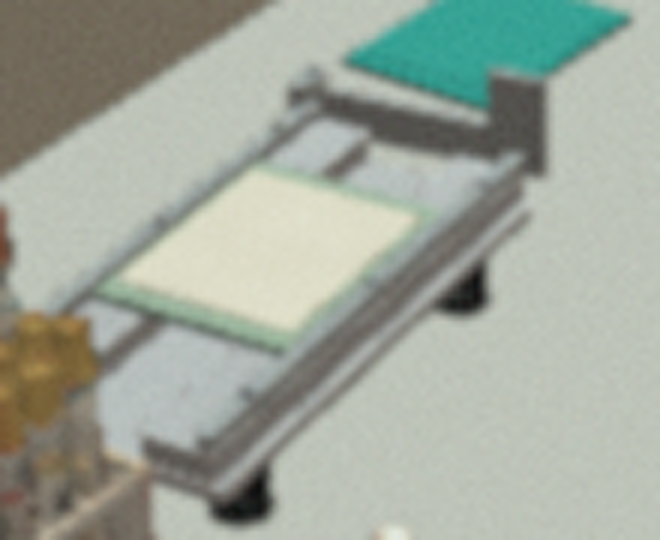

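The crops confirm the white-layered plate with green glass margins. In crop1 the back edge runs from (247,100) to (257,288) and the front edge from (497,95) to (508,277). The gate spans (612,62) to (652,300), with its hinge at the top and its tab at the bottom. The turquoise look-alike lies outside the bed.

Run:
```python
import pickle
from h import *
from scipy.spatial.transform import Rotation as R
np.set_printoptions(precision=4,suppress=True)
d=pickle.load(open("im0.pkl","rb"));t=d["top"];s=d["side"]
f=lambda u,v,z:ray(t,228+(u+.5)/6-.5,192+(v+.5)/6-.5,z)
g=lambda u,v,z:ray(s,255+(u+.5)/6-.5,220+(v+.5)/6-.5,z)
P={k:f(*q,.055) for k,q in dict(bl=(247,100),br=(257,288),fl=(497,95),fr=(508,277)).items()}
B={k:f(*q,.058) for k,q in dict(bl=(102,97),br=(106,318),fl=(612,75),fr=(621,298)).items()}
for n,D in(("plate",P),("bed",B)):
    for k in D: print(n,k,D[k][:2])
    y=D['bl']+D['br']-D['fl']-D['fr'];x=D['bl']+D['fl']-D['br']-D['fr'];
    print('c',sum(D.values())/4,'yawy',np.arctan2(-y[0],y[1]),'yawx',np.arctan2(x[1],x[0]),'len',np.linalg.norm(y)/2,np.linalg.norm(x)/2)
print('side: plate bl,br,fl,fr?',*[g(*q,.055)[:2] for q in((100,290),(285,348),(265,165),(432,212))])
print('tab side top',g(490,70,.088)[:2],g(545,80,.088)[:2],'tab top end',f(652,300,.088)[:2])
M=R.from_rotvec([-3.1016,-.4875,.0006]).as_matrix();print(M,np.arctan2(M[1,1],M[0,1]))
```

```text
plate bl [0.5837 0.1279]
plate br [0.4935 0.121 ]
plate fl [0.5869 0.0103]
plate fr [0.4995 0.0045]
c [0.5409 0.0659 0.055 ] yawy 0.03904291282478253 yawx 0.07166971107615075 len 0.11712865721372367 0.08900233758263357
bed bl [0.5839 0.1957]
bed br [0.4784 0.1901]
bed fl [ 0.5961 -0.0437]
bed fr [ 0.4893 -0.0479]
c [0.5369 0.0736 0.058 ] yawy 0.04849510673870641 yawx 0.045963864268895004 len 0.23900088057612368 0.10630819060227639
side: plate bl,br,fl,fr? [0.5785 0.1299] [0.492  0.1258] [0.5821 0.0142] [0.5007 0.0103]
tab side top [ 0.5135 -0.0549] [ 0.4891 -0.0592] tab top end [ 0.4826 -0.0608]
[[ 0.9518  0.3068 -0.0007]
 [ 0.3068 -0.9518  0.0018]
 [-0.0001 -0.002  -1.    ]] -1.2589934778460496
```

```bash
python3 -m crank '[[[40,-9,0,-0.077,1],[40,-9,0,-0.077,1],[40,-9,0,-0.077,1],[40,-9,0,-0.077,1],[40,-9,0,-0.077,1],[40,-9,0,-0.077,1],[40,-9,0,-0.077,1],[40,-9,0,-0.077,1],[40,-9,0,-0.077,1],[40,-9,0,-0.077,1]]]' 20
cat >> h.py <<'E'
from scipy.spatial.transform import Rotation as R
B0=np.array([.537,.0735]);YAW=.048
def bed(x,y): return B0+np.array([[np.cos(YAW),-np.sin(YAW)],[np.sin(YAW),np.cos(YAW)]])@[x,y]
def inbed(p): return np.array([[np.cos(YAW),np.sin(YAW)],[-np.sin(YAW),np.cos(YAW)]])@(np.asarray(p)[:2]-B0)*1000
def togo(x,y,z,yaw=YAW):
    from bench import ctrl
    s=ctrl.get_state();M=R.from_rotvec(s["tool_rot"]).as_matrix()
    d=np.r_[bed(x,y),z]-s["position"];a=np.arctan2(M[1,1],M[0,1])
    print('t',round(s["time"],2),'pos',s["position"].round(4),'bed',inbed(s["position"]).round(1),'ft',s["ft_force"].round(1),'yaw',round(a,3),'shift',(M.T@d*1000).round(1),'turn',round(a-yaw,3),'q',s["joint_positions"].round(2),'gw',s["grip_width"])
E
python3 -c "
from h import *;togo(-.057,-.105,.12)"
```

```text
time: 0.93
position: [0.4552, -0.3083, 0.2221]
tool_rot: [-2.689, -1.623, -0.0]
ft_force: [1.5, 0.1, 0.1]
grip_width: 0.327
grip_force: 0.0
t 0.93 pos [ 0.4552 -0.3083  0.2221] bed [-100.  -377.4] ft [1.5 0.1 0.1] yaw -0.485 shift [ 256.5 -101.2  102.2] turn -0.533 q [ 0.91  0.13 -0.4   1.69  0.05  1.33  0.02] gw 0.3273674824494531
```

```bash
python3 -m crank '[[[32,-12.6,0,0,1],[32,-12.6,0,0,1],[32,-12.6,0,0,1],[32,-12.6,0,0,1],[32,-12.6,10,0,1],[32,-12.6,10,0,1],[32,-12.6,10,0,1],[32,-12.6,10,0,1],[0,0,0,-0.1,1],[0,0,0,-0.1,1]]]'
python3 -m crank '[[[0,0,0,-0.11,1],[0,0,0,-0.11,1],[0,0,0,-0.11,1],[0,0,0,0,1],[0,0,0,0,1]]]'
python3 - <<'E'
from h import *
togo(-.057,-.105,.12)
from bench import get_image
w=get_image("wrist");cv2.imwrite("pics/w1.png",w["pixels"][:,:,::-1]);print(w["T_tool_cam"].round(3),w["fx"],w["cx"],w["cy"])
E
```

```text
time: 1.77
position: [0.485, -0.0341, 0.1817]
tool_rot: [-2.508, -1.89, 0.002]
ft_force: [-0.6, -0.8, 0.2]
grip_width: 0.009
grip_force: 0.0
time: 2.18
position: [0.4854, -0.0371, 0.1822]
tool_rot: [-2.179, -2.263, 0.001]
ft_force: [-0.2, -0.0, -0.3]
grip_width: 0.008
grip_force: 0.0
t 2.18 pos [ 0.4854 -0.0371  0.1822] bed [ -56.9 -108. ] ft [-0.2 -0.  -0.3] yaw 0.038 shift [ 3.  -0.1 62.2] turn -0.01 q [ 0.67  0.03 -0.65  1.88  0.02  1.24  0.05] gw 0.007960973048583207
[[-0.    -0.965 -0.262  0.071]
 [ 1.    -0.    -0.    -0.001]
 [ 0.    -0.262  0.965 -0.163]
 [ 0.     0.     0.     1.   ]] 411.650610839016 323.20908294128407 236.3687765110259
```

View pics/w1.png

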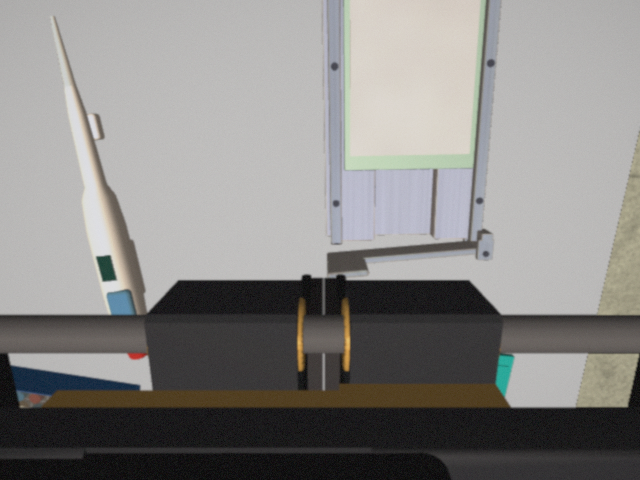

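Wrist view: tab top at about (327–368,255–275), hinge (486,250), plate front edge at row 163 from (345) to (475), rail ends (337,243) and (478,235). I'll refine the bed position from these.

Run:
```python
from h import *
from bench import ctrl,get_image
s=ctrl.get_state();w=get_image("wrist")
W=np.eye(4);W[:3,:3]=R.from_rotvec(s["tool_rot"]).as_matrix();W[:3,3]=s["position"];T=W@w["T_tool_cam"]
for n,u,v,z in(("rail L outer front",330,243,.058),("rail L inner front",342,243,.058),("rail R inner front",472,237,.058),("rail R outer front",484,236,.058),("railL up outer",323,20,.058),("railR outer up",497,20,.058),("plate fl",475,168,.055),("plate fr",345,170,.055),("hinge",487,253,.068),("tab in end",327,255,.088),("tab in inner",367,254,.088),("tab out end",328,274,.088)):
    p=ray(w,u,v,z,T);print(n,inbed(p).round(1),p[:2].round(4))
```

```text
rail L outer front [ -53.4 -119.6] [ 0.4894 -0.0485]
rail L inner front [ -44.7 -119.7] [ 0.4981 -0.0482]
rail R inner front [  49.2 -116.1] [ 0.5917 -0.0401]
rail R outer front [  57.8 -115.5] [ 0.6003 -0.0391]
railL up outer [-57.   27.2] [0.4788 0.098 ]
railR outer up [53.  26.1] [0.5887 0.1021]
plate fl [ 48.2 -67. ] [0.5884 0.0089]
plate fr [-42.6 -67.4] [0.4977 0.0041]
hinge [  57.1 -125.2] [ 0.6    -0.0488]
tab in end [ -55.9 -119.1] [ 0.4869 -0.0482]
tab in inner [ -29.7 -118.7] [ 0.5131 -0.0465]
tab out end [ -55.3 -132.3] [ 0.4881 -0.0614]
```

```bash
sed -i 's/^B0=.*/B0=np.array([.5385,.074]);YAW=.053/' h.py
python3 - <<'E'
from h import *
togo(-.056,-.098,.070)
th=np.linspace(0,1.8,16)
p=np.c_[54-98*np.cos(th)-2.5*np.sin(th)-12,-126-98*np.sin(th)+2.5*np.cos(th)+9.5]
print(p[0]);print(np.c_[np.diff(p,axis=0)[:,::-1],p[1:]].round(1))
E
```

```text
t 2.28 pos [ 0.4855 -0.0371  0.1824] bed [ -58.8 -108.2] ft [-0.4  0.6 -0.5] yaw 0.038 shift [ 10.2   2.7 112.4] turn -0.015 q [ 0.67  0.03 -0.65  1.88  0.02  1.24  0.05] gw 0.0084063899099601
[ -56. -114.]
[[ -11.7    0.4  -55.6 -125.7]
 [ -11.6    1.8  -53.8 -137.4]
 [ -11.3    3.2  -50.6 -148.7]
 [ -10.9    4.5  -46.1 -159.5]
 [ -10.2    5.8  -40.3 -169.8]
 [  -9.5    7.   -33.3 -179.2]
 [  -8.6    8.1  -25.3 -187.8]
 [  -7.5    9.   -16.3 -195.3]
 [  -6.4    9.9   -6.4 -201.8]
 [  -5.2   10.6    4.2 -206.9]
 [  -3.9   11.1   15.3 -210.8]
 [  -2.5   11.5   26.7 -213.3]
 [  -1.1   11.7   38.4 -214.5]
 [   0.3   11.8   50.2 -214.2]
 [   1.7   11.6   61.8 -212.5]]
```

```bash
python3 -m crank '[[[5,1.5,0,-0.015,1],[5,1,15,0,1],[0,0,25,0,1],[0,0,25,0,1],[0,0,25,0,1],[0,0,22,0,1],[0,0,0,0,1],[-8,0,0,0,1],[-8,0,0,0,1]]]'
python3 -m crank '[[[-12,0.5,0,0,1],[-11.6,2,0,0,1],[-11.3,3.2,0,0,1],[-11,4.5,0,0,1],[0,0,0,0,1]]]'
python3 -c "
from h import *;togo(.062,-.2125,.07)"
```

```text
time: 3.03
position: [0.4896, -0.0431, 0.0718]
tool_rot: [2.156, 2.283, 0.002]
ft_force: [0.2, -0.4, 0.3]
grip_width: 0.003
grip_force: 0.0
time: 3.45
position: [0.5026, -0.092, 0.071]
tool_rot: [2.162, 2.277, 0.0]
ft_force: [-0.7, -0.7, 0.1]
grip_width: 0.006
grip_force: 0.0
t 3.45 pos [ 0.5026 -0.092   0.071 ] bed [ -44.6 -163.8] ft [-0.7 -0.7  0.1] yaw 0.052 shift [-48.5 106.7   1.3] turn -0.001 q [ 0.69  0.21 -0.61  1.95  0.14  1.02  0.07] gw 0.00604786523522231
```

```bash
python3 -m crank '[[[-7,5.8,0,0,1],[-9,7,0,0,1],[-8.6,8,0,0,1],[-7.5,9,0,0,1],[-6.4,10,0,0,1],[-5.2,10.6,0,0,1],[-3.9,11,0,0,1],[-2.5,11.5,0,0,1],[-1,11.7,0,0,1],[0.3,11.8,0,0,1]]]'
python3 -m crank '[[[1.7,11,0,0,1],[2,5,0,0,1],[0,0,0,0,1]]]'
python3 - <<'E'
from h import *
togo(.062,-.2125,.07)
from bench import get_image
a=get_image("top")["pixels"][185:265,225:385];b=get_image("side")["pixels"][200:300,260:400]
cv2.imwrite("pics/g1.png",np.vstack([cv2.resize(a,(600,300),interpolation=2),cv2.resize(b,(600,300),interpolation=2)])[:,:,::-1])
E
```

```text
time: 4.28
position: [0.6013, -0.1352, 0.07]
tool_rot: [2.16, 2.282, -0.002]
ft_force: [-1.4, 0.7, 1.0]
grip_width: 0.005
grip_force: 0.4
time: 4.53
position: [0.6176, -0.1283, 0.0702]
tool_rot: [-2.157, -2.284, -0.002]
ft_force: [-0.0, 0.8, 1.0]
grip_width: 0.002
grip_force: 0.0
t 4.53 pos [ 0.6176 -0.1283  0.0702] bed [  68.2 -206.2] ft [-0.   0.8  1. ] yaw 0.057 shift [-6.3 -6.3  0.2] turn 0.004 q [ 0.6   0.45 -0.55  1.66  0.26  1.11  0.03] gw 0.0018732449890958404
```

View pics/g1.png

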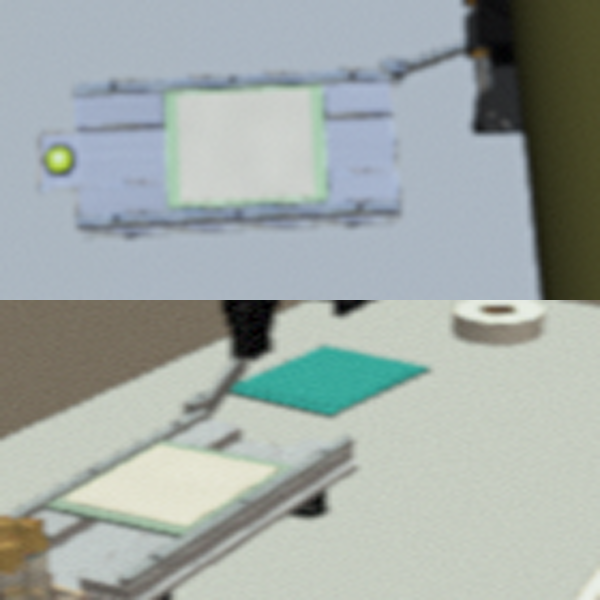

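Gate now runs from the hinge (398,70) to (465,48) in the top crop, which is about 18° past square. Next I retreat and go behind the plate.

```bash
python3 -m crank '[[[0,-15,0,0,1],[0,-5,-25,0,1],[0,0,-35,0,1],[20,-2,0,0,1],[35,-6,0,0,1],[38,-7,0,0,1],[38,-7,0,0,1],[38,-7,0,0,1],[38,-7,0,0,1],[35,-7,0,0,1]]]'
python3 -m crank '[[[30,-5,0,0,1],[16,0,0,0,1],[0,0,0,0,1],[0,0,0,0,1]]]'
python3 - <<'E'
from h import *
togo(0,.082,.07)
from bench import get_image,ctrl
s=ctrl.get_state();w=get_image("wrist");cv2.imwrite("pics/w2.png",w["pixels"][:,:,::-1])
E
```

```text
time: 5.47
position: [0.5386, 0.1109, 0.1308]
tool_rot: [2.157, 2.283, -0.0]
ft_force: [0.5, 1.4, 0.9]
grip_width: 0.005
grip_force: 0.0
time: 5.8
position: [0.5317, 0.1551, 0.1306]
tool_rot: [2.155, 2.285, -0.001]
ft_force: [-0.2, -0.8, 0.7]
grip_width: 0.005
grip_force: 0.0
t 5.8 pos [0.5317 0.1551 0.1306] bed [-2.5 81.4] ft [-0.2 -0.8  0.7] yaw 0.058 shift [ 0.7  2.5 60.6] turn 0.005 q [ 0.32  0.26 -0.74  1.79  0.19  1.17 -0.42] gw 0.005378574291327193
```

View pics/w2.png

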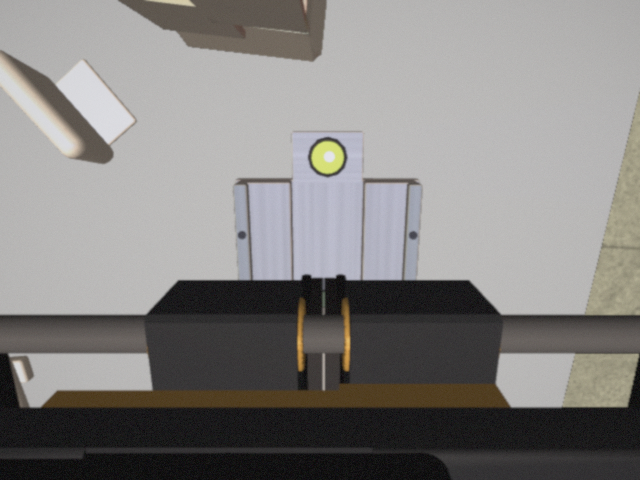

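Slot at columns 292–362 (centre 327) lines up with the fingers at 324. The ledges behind the plate are clear up to the spirit level (327,157). I descend into the slot.

```bash
python3 -m crank '[[[0,1.5,20,0,1],[0,0,20,0,1],[0,0,20,0,1],[0,0,15,0,1],[0,0,11.5,0,1],[0,0,0,0,1],[0,0,0,0,1]]]'
python3 -m crank '[[[-6,0,0,0,1],[-6,0,0,0,1],[-5,0,0,0,1],[-5,0,0,0,1],[-5,0,0,0,1],[-5,0,0,0,1],[-5,0,0,0,1],[-5,0,0,0,1],[0,0,0,0,1]]]'
python3 - <<'E'
from h import *
togo(0,-.02,.044)
from bench import get_image
a=get_image("top")["pixels"][185:265,225:385];b=get_image("side")["pixels"][200:310,230:390]
cv2.imwrite("pics/g2.png",np.vstack([cv2.resize(a,(600,300),interpolation=2),cv2.resize(b,(436,300),interpolation=2)[:,:,:] if 0 else cv2.resize(b,(600,300),interpolation=2)])[:,:,::-1])
E
```

```text
time: 6.43
position: [0.5337, 0.1535, 0.0438]
tool_rot: [-2.16, -2.281, 0.002]
ft_force: [-0.4, 0.2, 0.1]
grip_width: 0.006
grip_force: 0.0
time: 7.18
position: [0.5361, 0.1112, 0.0439]
tool_rot: [2.16, 2.281, -0.001]
ft_force: [1.1, 0.0, -0.0]
grip_width: 0.006
grip_force: 0.0
t 7.18 pos [0.5361 0.1112 0.0439] bed [-0.4 37.3] ft [ 1.1  0.  -0. ] yaw 0.054 shift [-57.3   0.3  -0. ] turn 0.001 q [ 0.35  0.35 -0.69  1.88  0.26  1.01 -0.4 ] gw 0.005916446690771651
```

View pics/g2.png

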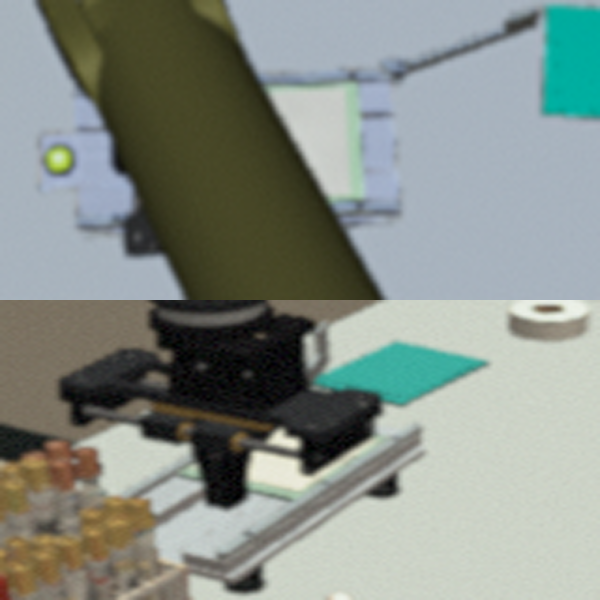

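Plate is moving straight. Its front edge is now at about column 360 in the top crop, up from 326, which matches a front at about −92 mm. I keep pushing.

```bash
python3 -m crank '[[[-5,0,0,0,1],[-5,0,0,0,1],[-5,0,0,0,1],[-5,0,0,0,1],[-5,0,0,0,1],[-5,0,0,0,1],[-5,0,0,0,1],[-5,0,0,0,1],[-5,0,0,0,1],[-3,0,0,0,1]]]'
python3 -m crank '[[[0,0,0,0,1],[0,0,0,0,1]]]'
python3 - <<'E'
from h import *
togo(0,-.02,.044)
from bench import get_image
d=get_image("top");p=d["pixels"]
print(proj(d,np.r_[bed(0,-.15),.055]),proj(d,np.r_[bed(0,-.12),.055]))
cv2.imwrite("pics/g3.png",cv2.resize(p[195:255,290:390],None,fx=6,fy=6,interpolation=2)[:,:,::-1])
E
```

```text
time: 8.12
position: [0.5387, 0.064, 0.044]
tool_rot: [2.159, 2.282, -0.001]
ft_force: [-0.1, 0.2, -0.4]
grip_width: 0.002
grip_force: 0.3
time: 8.28
position: [0.5388, 0.0646, 0.0441]
tool_rot: [2.159, 2.282, -0.0]
ft_force: [-0.1, 0.6, -0.4]
grip_width: 0.008
grip_force: 0.0
t 8.28 pos [0.5388 0.0646 0.0441] bed [-0.2 -9.4] ft [-0.1  0.6 -0.4] yaw 0.055 shift [-10.6   0.2   0.1] turn 0.002 q [ 0.43  0.33 -0.68  1.89  0.25  1.   -0.3 ] gw 0.007980717609138188
(np.float64(340.96693811041257), np.float64(221.530410415005)) (np.float64(330.30135128919216), np.float64(222.01458924012547))
```

View pics/g3.png

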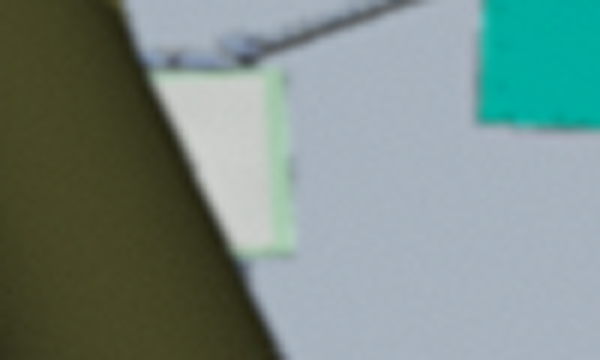

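The plate's front edge is at column 288 in the crop, i.e. top pixel 337.7. The mouth is at 330.3 and 30 mm out is at 341.0, so it overhangs about 20.5 mm. 9.5 mm more, then I back off.

```bash
python3 -m crank '[[[-4,0,0,0,1],[-3,0,0,0,1],[-2.5,0,0,0,1],[0,0,0,0,1],[0,0,0,0,1]]]'
python3 -m crank '[[[5,0,0,0,1],[15,0,0,0,1],[20,0,0,0,1],[0,0,-20,0,1],[0,0,-35,0,1],[0,0,-40,0,1],[0,0,-40,0,1],[38,0,-20,0,1],[38,0,0,0,1],[38,0,0,0,1]]]'
python3 -m crank '[[[38,0,0,0,1],[20,0,0,0,1],[0,0,0,0,1],[0,0,0,0,1]]]'
python3 - <<'E'
from h import *
togo(0,-.02,.044)
from bench import get_image
d=get_image("top");p=d["pixels"]
cv2.imwrite("pics/g4.png",cv2.resize(p[165:265,225:425],(800,400),interpolation=2)[:,:,::-1])
r=p[215:228,325:350].astype(int);print((r[:,:,1]-r[:,:,2]).mean(0).round(0))
s=p[215:228,285:312].astype(int);print((s[:,:,1]-s[:,:,2]).mean(0).round(0))
E
```

```text
time: 8.75
position: [0.5392, 0.055, 0.044]
tool_rot: [2.159, 2.282, -0.001]
ft_force: [-1.2, -0.4, -0.8]
grip_width: 0.006
grip_force: 0.0
time: 9.58
position: [0.5317, 0.2094, 0.2008]
tool_rot: [2.159, 2.278, 0.005]
ft_force: [-0.1, 0.0, -0.3]
grip_width: 0.007
grip_force: 0.0
time: 9.92
position: [0.5264, 0.2679, 0.1982]
tool_rot: [-2.154, -2.286, 0.001]
ft_force: [-0.5, -0.2, -0.4]
grip_width: 0.006
grip_force: 0.0
t 9.92 pos [0.5264 0.2679 0.1982] bed [ -1.8 194.2] ft [-0.5 -0.2 -0.4] yaw 0.06 shift [-214.2    0.4  154.2] turn 0.007 q [ 0.16  0.3  -0.82  1.62  0.23  1.32 -0.63] gw 0.005985744695426956
[  4.   4.   4.   4.   4.   4.   4.   4.   4.   4.   4.   5.  11.  21.
  26.  21.   5.  -8. -12. -11. -11. -11. -11. -11. -11.]
[-23. -23. -23. -23. -23. -23. -23. -22. -22. -22. -22. -22. -18.  -1.
  19.  26.  22.  11.   5.   4.   4.   4.   4.   4.   4.   4.   4.]
```

View pics/g4.png

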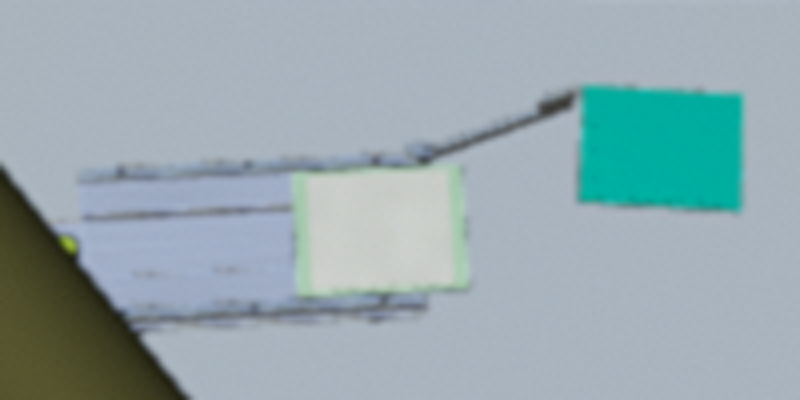

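The plate's front edge is at pixel 340.9 against a 30 mm target of 341.0. It lies straight between the rails, the gate is past square and the arm is clear.

```bash
python3 -c "
from bench import job
print(job.close_job())"
```

```text
the job is handed in; nothing more can be done
None
```

The gate stands open about 18° past square, the plate overhangs the bed's mouth by about 30 mm (measured in the top camera), and I handed the job in at about 10 s; no verdict came back.

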